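# Rock the slant gauge on its half-round rest and hold it on the mark

### The arm

A 6-joint arm with a two-finger parallel gripper is mounted at the origin on the work surface. World frame = base frame: x ahead of the robot, y to its left, z up, the work surface at z = 0. Lengths are in m, angles in rad, forces in N, time in s.
With the tool pointing down it reaches from about 0.25 to 0.775 m from the base axis. Payload 4 kg.
Tool frame: the origin (TCP) lies at the very end of the fingers, on their centre line; the grasp point (between the pads) lies 19 mm behind it; z points along the fingers, y is the line along which they close (so a half turn about z gives the same grasp; the last joint's range is limited). The gripper opens to 94 mm and grips with 3 to 60 N. Pads are 16 mm wide; open, the fingers measure 119 mm over their backs; the gripper's body (75 mm by 177 mm) begins 78 mm behind the grasp point.
Start: joints at [-1.237, 0.087, 1.371, -0, 1.684, -0.103], TCP at [0.233, -0.498, 0.206] pointing down, gripper open.
Joint ranges: [-3.1, 3.1], [-0.76, 2.03], [0.27, 2.55], [-1.08, 4.22], [0.17, 2.65], [-2.57, 2.57]. Speed limits (rad/s): [2.79, 2.79, 3.14, 3.14, 3.14, 3.14].

### API

Orientations are given as [roll, pitch, yaw] about the fixed x, y, z axes, in that order (R = Rz(yaw) Ry(pitch) Rx(roll)).
In Python, from bench import robot gives the robot as it stands. The module is installed in compiled form; this text tells all that it offers.
- The arm moves only by the tool move_arm, never from a script. Its argument "deltas" is one flat list of numbers, 7 for each row, row after row: the turn, a rotation vector about the tool's x, y, z in rad, then the shift along the tool's x, y, z in cm, then the closure, from -1 (fully open) to 1 (shut). A call has 1 to 8 rows; each row is the pose to reach, as a shift and turn from the pose commanded when the call began, along the tool's axes at that moment; what a row does not reach only later rows make up. A row lasts 1/10 s, in which the tool goes at most 50 mm and 8.59 degrees, less where a joint would pass 70% of its speed; a pose out of reach is approached as far as the arm can. A call with a gripper value outside its range is refused whole. The fingers move at their own pace and stop on an object; the grip force is fixed at half the most. Time passes only in rows, so rows that repeat a pose let the fingers close. It gives the time, the measured TCP pose, the force, the opening and the grip force at its end, in the units of the state.
- robot.get_obs(): the state, without advancing time (a new reading comes with each control period).
- robot.snapshot(name): name is "scene" or "top"; returns a dict with "image" (400x640x3 uint8, red, green, blue), "depth" (400x640 float32, m along the optical axis (not along the pixel's ray), 0 where there is no reading), "fov_y" (degrees; the focal length in pixels is half the picture's height over the tangent of half this angle, whatever the lens; pixels are square), "cx", "cy" (the principal point, pixels), "origin" and "orientation" of the camera in the world. Camera axes: x right, y up, looking along -z (the intrinsics and any distortion apply to the point x, -y, -z); pixel columns grow to the right and rows downward; lengths in m; the calibration is good to about 2 mm. A picture is of the moment at which its call begins.
- robot.close_job(): hands the job in; it is judged then, once.
The state is a dict: "time": time; "joint_positions": joint angles; "qvel": joint speeds; "joint_torque": joint torques, N m; "tool_pos": TCP position; "ee_rot": TCP orientation; "wrist_force": force on the tool from outside, world axes, zero at the start; "wrist_torque": the same for the moment, N m; "width": finger opening in m; "finger_force": force on a finger pad.
Only numpy, scipy, OpenCV 4.12 (cv2) and the standard library are available. Lean on these libraries where they do the work, as an engineer would, in place of code of your own. Each camera call takes 0.05 s, during which the arm holds its last target. There are 200 camera calls.

### The job

Pick the slant gauge up by its blue grip post and set it gently on the rest, level at first, with the vee under its foot centred over the steel bar. Then rock it on the bar until its swinging black pointer settles on the red mark, and finish while still holding it there, steady, with the vee resting on the bar. Do not disturb the other things on the bench.

Things in the scene. Friction and masses are not known exactly. Their poses are not given: they have to be found in the camera images.
- gauge: Slant gauge, loose, 0.4 kg: dark base 100 (x) x 120 (y) x 22 mm; 90-degree vee notch along x under its middle (28 mm wide, 14 deep); white dial 120 mm wide sloping 45 degrees, facing its +x and up, z = 22 to 98; behind it a blue grip post 30 x 30 mm, its axis at x = -32, top z = 150. Origin: centre of underside. Starts upright on the table, dial away from the robot, yaw within 0.35 of world x.
- vee_seat (a point): Point on the gauge 3 mm below its origin, on the middle plane: where the bar's axis lies when the vee is fully down on the bar (so the seated, level gauge has its origin 3 mm above the bar's axis, 63 mm above the table, and rocks about the bar's axis).
- pointer (a joint): Angle p (rad) of the black pendulum pointer in the plane of the sloping dial. Nothing can touch it; it swings freely and settles within about 3 s. 0 = straight down the dial (gauge level), positive = tip to the gauge's +y. With the gauge rocked by t about its own +x it settles at tan p = -1.414 tan t. Range +-1.
- mark (a joint): Angle (rad) of the red mark on the dial, measured like the pointer; preset anew each time between 0.28 and 0.55, cannot be moved. The pointer is on the mark when both angles agree: the gauge is then rocked 0.2 to 0.41 rad with its top leaning to its own +y (negative about its +x).
- pointer_tip (a point): Tip of the pointer, 76 mm from its pivot at the top of the dial (x = -17, z = 87 mm on the gauge).
- mark_centre (a point): Centre of the red mark, a tab 10 mm wide and 14 mm long near the dial's lower edge, 76 mm from the pivot.
- rest: Half-round rest, fixed to the bench: wood foot 120 (x) x 100 (y) x 18 mm, a wood web 16 mm thick, and on top a round steel bar of 24 mm diameter, 110 mm long along its x. Origin: centre of the underside. Its yaw is within 0.35 of world x.
- bar_mid (a point): Middle of the steel bar, on its axis, 60 mm above the table; x along the bar.
- vase: White glazed-ware vase, 170 mm tall, 104 mm across its belly; bystander, to be left alone. Origin: centre of its underside.
- brush_pot: Copper-coloured round pot, 72 mm across and 100 mm tall, with paint brushes standing in it up to 176 mm; bystander, to be left alone. Origin: centre of its underside.
- paper_cup: Brown paper cup, 76 mm across, 90 mm tall; bystander, to be left alone. Origin: centre of its underside.
- blue_jar: Blue paint jar with a white cap, 52 mm across, 60 mm tall; bystander, to be left alone. Origin: centre of its underside.
- green_jar: Green paint jar with a white cap, 52 mm across, 60 mm tall; bystander, to be left alone. Origin: centre of its underside.
- tile_stack: Stack of three white tiles with a grey flower outline, about 105 x 105 x 24 mm; bystander, to be left alone. Origin: centre of its underside.
- offcut: Pale wood offcut lying flat, 70 x 38 x 30 mm; bystander, to be left alone. Origin: centre of its underside.
- plates: White and blue plates stacked, 150 mm across, 40 mm tall; bystander, to be left alone. Origin: centre of its underside.
Not all that is in view belongs to the job. What is shaped like the gauge but yellow is not meant. Leave any purple look-alike of the rest alone.

How it is judged:
By the outcome, as a careful person would: the job done as asked, in the order asked, and still so for the second after the job is handed in, while the arm keeps its last pose, push and grip.
It also fails if it takes over 54 s, if anything falls off the work surface, if the arm or the gripper's body presses on something with over 40 N, if the wrist force passes 120 N, or if a joint passes its speed limit or range.

## Working session

There is one attempt and no reset: what is moved stays moved. The work goes in short steps, Python scripts to look and compute and a tool call to move; the robot and the scene stay as the last step left them, time stands still between calls to the robot, and variables do not carry over. Pictures are saved under pics/ and viewed, at most 10 in all, crops included, and the job is handed in when it is done.

Besides the shell and the picture viewer there is one more tool, called as name(argument=value, ...) on one line, values as JSON. move_arm: Moves the arm, as the interface text tells. Its arguments: {"type":"object","properties":{"deltas":{"type":"array","items":{"type":"number"}}},"required":["deltas"]}

```bash
mkdir -p pics; cat > h.py <<'E'
import numpy as np, cv2
from bench import robot
from scipy.spatial.transform import Rotation as R
def snap(n):
    s=robot.snapshot(n); np.savez(n+'.npz',**{k:np.array(v) for k,v in s.items()}); return s
def load(n): return dict(np.load(n+'.npz'))
def camR(s):
    o=np.array(s['orientation']); return o if o.shape==(3,3) else R.from_euler('xyz',o).as_matrix()
def pts(s):
    d=s['depth']; h,w=d.shape; f=h/2/np.tan(np.radians(float(s['fov_y']))/2)
    v,u=np.mgrid[:h,:w]; x=(u-s['cx'])/f*d; y=-(v-s['cy'])/f*d
    P=np.stack([x,y,-d],-1)@camR(s).T+s['origin']; P[d==0]=np.nan; return P
E
python3 - <<'E'
from h import *
for n in ('top','scene'):
    s=snap(n); print(n,s.keys(),s['fov_y'],s['cx'],s['cy'],s['origin'],s['orientation'])
    cv2.imwrite(f'pics/{n}0.png',s['image'][...,::-1])
print(robot.get_obs())
E
```

```text
top dict_keys(['image', 'depth', 'fov_y', 'cx', 'cy', 'origin', 'orientation']) 43.48843327972494 316.82889431451576 205.4147743731791 [ 0.27548763 -0.01638463  1.56151154] [ 0.15715517 -0.00566761 -1.58653347]
scene dict_keys(['image', 'depth', 'fov_y', 'cx', 'cy', 'origin', 'orientation']) 43.602042416857486 328.0629356861766 198.57058494882443 [1.8803876  0.31772242 1.26399244] [ 0.86479765 -0.01471909  1.82005015]
{'time': 0.1, 'joint_positions': array([-1.23706756e+00,  8.78637746e-02,  1.37206346e+00, -3.24829025e-05,
        1.68360278e+00, -1.03103748e-01]), 'qvel': array([-0.00044335, -0.00298236, -0.00389875, -0.00037347, -0.00114311,
       -0.00109005]), 'joint_torque': array([ 1.93616463e-03, -3.41249728e+01, -3.03303087e+01,  7.19591556e-02,
        3.03940137e-02, -9.09046389e-05]), 'tool_pos': array([ 0.23251338, -0.49790022,  0.20445081]), 'ee_rot': array([-3.13966225e+00, -1.67283845e-04,  4.36828726e-01]), 'wrist_force': array([ 0.33330226, -0.02123652, -0.23905585]), 'wrist_torque': array([0.00060926, 0.00451859, 0.05613471]), 'finger_force': 0.0, 'width': 0.0939185603327131}
```

View pics/top0.png

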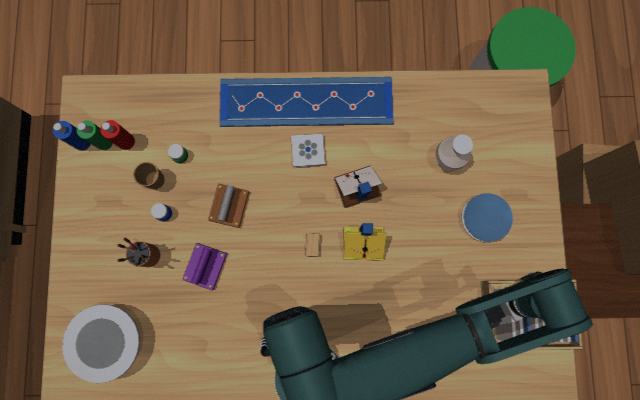

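View pics/scene0.png

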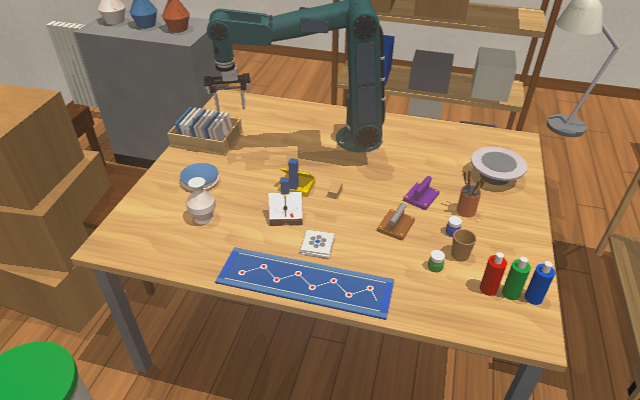

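The top view shows the gauge (dial near (357,182), post top near (363,187)), the rest near (230,205) with its bar at (227,203), the purple decoy at (205,266) and the yellow one at (364,244). The scene view shows the dial near (285,207) with a red mark low on the right, and the bar near (398,214).

```bash
python3 - <<'E'
from h import *
t=load('top'); P=pts(t); im=t['image']
print('table',P[230,270],P[300,150])
hsv=cv2.cvtColor(im,cv2.COLOR_RGB2HSV)
def win(m,u0,u1,v0,v1):
    k=np.zeros(m.shape,bool);k[v0:v1,u0:u1]=1;return m&k
H,S,V=[hsv[...,i].astype(int) for i in range(3)]
blue=win((H>100)&(H<125)&(S>120),340,385,165,215)
q=P[blue]; top=q[q[:,2]>.14]; print('post',len(top),np.nanmean(top,0),top.min(0),top.max(0))
white=win((S<60)&(V>120),330,385,160,195)
q=P[white]; q=q[(q[:,2]>.015)&(q[:,2]<.11)]
c=q.mean(0);n=np.linalg.svd(q-c,full_matrices=False)[2][2];n*=np.sign(n[2]);print('dial',len(q),c,n,'yaw',np.arctan2(n[1],n[0]), q[:,2].min(),q[:,2].max())
# rest
m=np.zeros(im.shape[:2],bool);m[178:232,200:260]=1
q=P[m];
b=q[(q[:,2]>.055)&(q[:,2]<.085)];print('bar',len(b),b.mean(0),b[:,2].max())
r=cv2.minAreaRect((b[:,:2]*1000).astype(np.float32));print(r)
f=q[(q[:,2]>.010)&(q[:,2]<.026)];r=cv2.minAreaRect((f[:,:2]*1000).astype(np.float32));print('foot',r)
g=P[155:215,325:390].reshape(-1,3);g=g[(g[:,2]>.014)&(g[:,2]<.105)];print('gaugebox',cv2.minAreaRect((g[:,:2]*1000).astype(np.float32)))
s=load('scene');Ps=pts(s)
# scene-based
a=Ps[180:230,260:310].reshape(-1,3);ims=s['image'][180:230,260:310].reshape(-1,3).astype(int)
w=(ims.min(1)>120)&(ims.max(1)-ims.min(1)<40)&(a[:,2]>.02)&(a[:,2]<.105)
q=a[w];c=q.mean(0);n=np.linalg.svd(q-c,full_matrices=False)[2][2];n*=np.sign(n[2]);print('dial s',len(q),c,n,np.arctan2(n[1],n[0]))
print(cv2.minAreaRect((q[:,:2]*1000).astype(np.float32)))
red=(ims[:,0]>120)&(ims[:,1]<80)&(ims[:,2]<80);print('red',red.sum(),np.nanmean(a[red],0))
a=Ps[195:245,370:425].reshape(-1,3);b=a[(a[:,2]>.058)&(a[:,2]<.085)];print('bar s',len(b),b.mean(0),cv2.minAreaRect((b[:,:2]*1000).astype(np.float32)))
c=cv2.resize(s['image'][165:245,250:320],None,fx=5,fy=5,interpolation=cv2.INTER_CUBIC)
d=cv2.resize(t['image'][155:235,320:390],None,fx=5,fy=5,interpolation=cv2.INTER_CUBIC)
cv2.imwrite('pics/c1.png',np.hstack([c,d])[...,::-1])
E
```

```text
table [0.44682436 0.11829017 0.00258924] [ 0.23770598  0.48553202 -0.00099448]
post 108 [ 0.54787907 -0.16515347  0.14992233] [ 0.53182273 -0.18168711  0.14078851] [ 0.56444182 -0.14950036  0.1586274 ]
dial 629 [ 0.58882909 -0.15261317  0.06675874] [0.67114601 0.21232497 0.71026836] yaw 0.3063992280412731 0.023333014636130134 0.10573030473366263
bar 284 [0.52426078 0.24715989 0.06968807] 0.07847356255349314
((525.8217163085938, 248.00892639160156), (25.86672592163086, 110.74667358398438), 76.20147705078125)
foot ((533.01953125, 241.1187744140625), (163.24290466308594, 153.35081481933594), 88.58002471923828)
gaugebox ((580.1021118164062, -155.694580078125), (101.30123138427734, 121.36174011230469), 17.05789566040039)
dial s 810 [ 0.58990664 -0.15360946  0.06449449] [0.67411439 0.21510328 0.70661189] 0.30887742123089396
((589.8406982421875, -153.95556640625), (84.53099060058594, 117.32274627685547), 16.65754508972168)
red 4 [ 0.60941498 -0.12401084  0.04086704]
bar s 154 [0.53033115 0.24898757 0.06984245] ((528.215576171875, 248.60617065429688), (26.1785945892334, 116.06629943847656), 76.46076202392578)
```

View pics/c1.png

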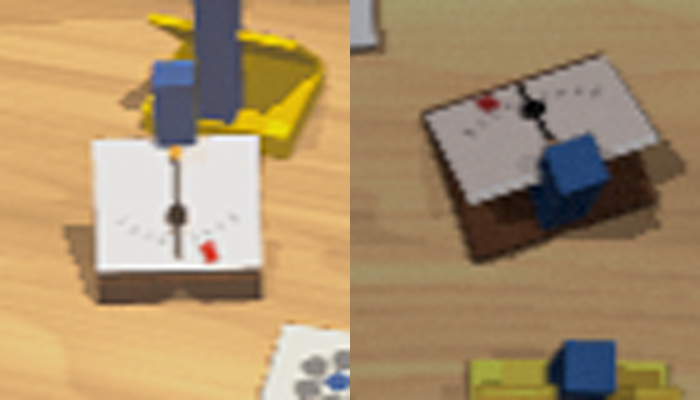

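Consistent: gauge origin about (0.579,-0.156) at yaw 0.305, and the bar middle at (0.527,0.248) at yaw -0.24. Next is the wrist range at the rest for both grasp turns, plus the mark angle from subpixel centroids.

```bash
cat >> h.py <<'E'
def gR(yaw,t): return (R.from_euler('z',yaw)*R.from_euler('x',-t)).as_matrix()  # t>0 leans to +y
def plan(G,gpos,flip=0,zg=.109):
    "gauge rot/origin -> tool rot/TCP"
    T=G@R.from_euler('xz',[np.pi,flip]).as_matrix(); return T,np.array(gpos)+G@[-.032,0,zg]
def delta(T,p,T0=None,p0=None):
    o=robot.get_obs()
    if T0 is None: T0=R.from_euler('xyz',o['ee_rot']).as_matrix();p0=o['tool_pos']
    return np.round(np.r_[R.from_matrix(T0.T@T).as_rotvec(),T0.T@(p-p0)*100],4)
E
python3 - <<'E'
from h import *
bar=np.array([.527,.248,.06])
for t in (0,.2,.41):
  for flip in (0,np.pi):
    G=gR(-.24,t);T,p=plan(G,bar+G@[0,0,.003],flip)
    w=p-T[:,2]*.25;q1=np.arctan2(w[1],w[0])
    for s in (1.4,1.8):
      M=(R.from_euler('y',-s)*R.from_euler('z',-q1)).as_matrix()@T
      e=R.from_matrix(M).as_euler('ZYZ');print(t,round(flip),s,p.round(3),'q4,5,6',e[0].round(2),e[1].round(2),((e[2]-np.pi/2+np.pi)%(2*np.pi)-np.pi).round(2))
G=gR(.305,0);T,p=plan(G,[.579,-.156,0]);print('pick',p,delta(T,p))
# mark angle
go=np.array([.579,-.156,0])
for n,(u0,u1,v0,v1) in {'scene':(282,302,205,225),'top':(340,360,165,185)}.items():
    s=load(n);im=s['image'][v0:v1,u0:u1].astype(float)
    w=np.clip(im[...,0]-im[...,1:].max(-1)-40,0,None);v,u=np.mgrid[v0:v1,u0:u1];u=(u*w).sum()/w.sum();v=(v*w).sum()/w.sum()
    f=200/np.tan(np.radians(float(s['fov_y']))/2);d=camR(s)@[(u-s['cx'])/f,-(v-s['cy'])/f,-1]
    o=G.T@(s['origin']-go);d=G.T@d
    # dial plane thru (-17,87) normal (1,0,1)/sqrt2 
    nn=np.array([1,0,1])/2**.5;piv=np.array([-.017,0,.087]);k=((piv-o)@nn)/(d@nn);X=o+k*d-piv
    print(n,u,v,w.sum(),'in dial',X,'ang',np.arctan2(X[1],-(X@np.array([-1,0,1])/2**.5)),np.linalg.norm(X))
E
```

```text
0 0 1.4 [0.496 0.256 0.172] q4,5,6 0.0 1.74 2.29
0 0 1.8 [0.496 0.256 0.172] q4,5,6 0.0 1.34 2.29
0 3 1.4 [0.496 0.256 0.172] q4,5,6 0.0 1.74 -0.85
0 3 1.8 [0.496 0.256 0.172] q4,5,6 0.0 1.34 -0.85
0.2 0 1.4 [0.501 0.277 0.17 ] q4,5,6 -0.15 1.88 2.34
0.2 0 1.8 [0.501 0.277 0.17 ] q4,5,6 -0.14 1.49 2.4
0.2 3 1.4 [0.501 0.277 0.17 ] q4,5,6 -0.15 1.88 -0.8
0.2 3 1.8 [0.501 0.277 0.17 ] q4,5,6 -0.14 1.49 -0.74
0.41 0 1.4 [0.507 0.299 0.163] q4,5,6 -0.29 2.05 2.36
0.41 0 1.8 [0.507 0.299 0.163] q4,5,6 -0.26 1.66 2.47
0.41 3 1.4 [0.507 0.299 0.163] q4,5,6 -0.29 2.05 -0.78
0.41 3 1.8 [0.507 0.299 0.163] q4,5,6 -0.26 1.66 -0.67
pick [ 0.5484769  -0.16560938  0.109     ] [-1.90000e-03 -0.00000e+00  1.31800e-01  4.26860e+01 -1.67229e+01
  9.58450e+00]
scene 291.4129032258065 214.9505376344086 930.0 in dial [ 0.05051797  0.02092541 -0.05051797] ang 0.28492640743809916 0.07444463572585848
top 347.0586206896552 175.16551724137932 290.0 in dial [ 0.05834222  0.01960057 -0.05834222] ang 0.23323532392806395 0.08480455092058432
```

move_arm(deltas=[0,0,0.13,42.7,-16.7,0,-1,0,0,0.13,42.7,-16.7,0,-1,0,0,0.13,42.7,-16.7,0,-1,0,0,0.13,42.7,-16.7,0,-1,0,0,0.13,42.7,-16.7,0,-1,0,0,0.13,42.7,-16.7,0,-1,0,0,0.13,42.7,-16.7,0,-1,0,0,0.13,42.7,-16.7,0,-1])

```text
time: 0.9
tool_pos: [0.5095, -0.2069, 0.205]
ee_rot: [-3.141, 0.001, 0.307]
wrist_force: [-0.3, -1.1, 1.0]
width: 0.0938
finger_force: 0.0
```

move_arm(deltas=[0,0,0,5.0,-2.8,0,-1,0,0,0,5.0,-2.8,0,-1,0,0,0,5.0,-2.8,0,-1])

```text
time: 1.2
tool_pos: [0.5481, -0.1657, 0.2045]
ee_rot: [-3.141, 0.002, 0.31]
wrist_force: [0.2, -0.3, 0.2]
width: 0.0937
finger_force: 0.0
```

```bash
python3 - <<'E'
from h import *
o=robot.get_obs();print(o['tool_pos'],o['ee_rot'],o['joint_positions'],o['qvel'].round(3))
G=gR(.305,0);T,p=plan(G,[.579,-.156,0]);print('pick',p,delta(T,p))
E
```

```text
[ 0.54812528 -0.16568246  0.20449482] [-3.14079800e+00  1.73002215e-03  3.09821144e-01] [-3.92230811e-01  1.39368773e-01  1.31531119e+00 -5.14064654e-04
  1.68874675e+00  8.68685034e-01] [-0.052 -0.024  0.015 -0.015  0.005 -0.011]
pick [ 0.5484769  -0.16560938  0.109     ] [-8.0000e-04  1.7000e-03  4.8000e-03  5.2200e-02  1.1300e-02  9.5494e+00]
```

move_arm(deltas=[0,0,0,0,0,3,-1,0,0,0,0,0,6,-1,0,0,0,0,0,8.5,-1,0,0,0,0,0,9.5,-1,0,0,0,0,0,9.5,1,0,0,0,0,0,9.5,1,0,0,0,0,0,9.5,1,0,0,0,0,0,9.5,1])

```text
time: 2.0
tool_pos: [0.5487, -0.1675, 0.1123]
ee_rot: [3.139, -0.002, 0.307]
wrist_force: [0.0, -0.2, 1.0]
width: 0.0654
finger_force: 0.0
```

move_arm(deltas=[0,0,0,0,0,0,1,0,0,0,0,0,0,1,0,0,0,0,0,0,1])

```text
time: 2.3
tool_pos: [0.5479, -0.1669, 0.1107]
ee_rot: [3.141, -0.0, 0.307]
wrist_force: [-0.4, -0.3, 0.7]
width: 0.0411
finger_force: 0.0
```

move_arm(deltas=[0,0,0,0,0,0,1,0,0,0,0,0,0,1,0,0,0,0,0,0,1,0,0,0,0,0,0,1])

```text
time: 2.7
tool_pos: [0.5479, -0.1673, 0.1105]
ee_rot: [3.141, 0.0, 0.307]
wrist_force: [0.6, -1.4, 0.1]
width: 0.0298
finger_force: 30.0
```

```bash
python3 - <<'E'
from h import *
o=robot.get_obs();print(o)
E
```

```text
{'time': 2.7, 'joint_positions': array([-3.95065281e-01,  1.74418775e-01,  1.46287219e+00, -5.34373848e-04,
        1.50391932e+00,  8.69178289e-01]), 'qvel': array([ 1.02356293e-03,  1.92661834e-03,  1.80296779e-04, -7.86723113e-04,
       -6.08547444e-06,  1.20139987e-03]), 'joint_torque': array([ 7.68806040e-01, -3.70692766e+01, -2.91395760e+01,  4.48388094e-01,
        2.49101529e-01,  1.34979440e-03]), 'tool_pos': array([ 0.54785703, -0.16732894,  0.11046566]), 'ee_rot': array([3.14093860e+00, 5.21044777e-05, 3.06588348e-01]), 'wrist_force': array([ 0.6443807 , -1.37654099,  0.13933794]), 'wrist_torque': array([-0.27202088, -0.02684178, -0.01626081]), 'finger_force': 29.99684751033783, 'width': 0.029808266455400752}
```

move_arm(deltas=[0,0,0,0,0,-1.5,1,0,0,0,0,0,-4,1,0,0,0,0,0,-7,1,0,0,0,0,0,-9,1,0,0,0,0,0,-9.5,1])

```text
time: 3.2
tool_pos: [0.5488, -0.1671, 0.2088]
ee_rot: [3.139, -0.004, 0.307]
wrist_force: [0.7, -0.1, -3.8]
width: 0.0297
finger_force: 30.0
```

```bash
python3 - <<'E'
from h import *
o=robot.get_obs();print(o['tool_pos'],o['ee_rot'],o['wrist_force'],o['width'])
bar=np.array([.527,.248,.06]);G=gR(-.24,0);T,p=plan(G,bar+[0,0,.003+.05],0,.1105);print(p,delta(T,p))
E
```

```text
[ 0.54879296 -0.16710252  0.20884783] [ 3.13883991 -0.00379495  0.30706544] [ 0.65608695 -0.07852651 -3.81917577] 0.0296828126680088
[0.49591718 0.25560648 0.2235    ] [ 1.60000e-03 -4.50000e-03  5.47100e-01  7.74220e+00 -4.18878e+01
 -1.55120e+00]
```

move_arm(deltas=[0,0,0.02,0.3,-1.5,-0.5,1,0,0,0.06,0.8,-4.5,-1,1,0,0,0.1,1.5,-8,-1.5,1,0,0,0.15,2.1,-11.5,-1.5,1,0,0,0.2,2.8,-15,-1.5,1,0,0,0.25,3.4,-19,-1.5,1,0,0,0.3,4.2,-23,-1.5,1,0,0,0.35,4.9,-26.5,-1.5,1])

```text
time: 4.0
tool_pos: [0.5129, 0.1025, 0.2189]
ee_rot: [-3.141, 0.004, -0.044]
wrist_force: [0.5, 0.7, -3.7]
width: 0.0293
finger_force: 30.0
```

```bash
python3 - <<'E'
from h import *
o=robot.get_obs();print(o['tool_pos'],o['ee_rot'],o['wrist_force'],o['width'])
bar=np.array([.527,.248,.06]);G=gR(-.24,0);T,p=plan(G,bar+[0,0,.003+.05],0,.1105);print(p,delta(T,p))
E
```

```text
[0.51287729 0.10251327 0.21890138] [-3.14123278  0.00354988 -0.04449975] [ 0.46527075  0.66723777 -3.73740699] 0.029340856966646938
[0.49591718 0.25560648 0.2235    ] [-0.00000e+00  3.60000e-03  1.95500e-01 -2.37700e+00 -1.52189e+01
 -4.46000e-01]
```

move_arm(deltas=[0,0,0.04,-0.5,-3.5,0,1,0,0,0.09,-1.1,-7,0,1,0,0,0.13,-1.6,-10,0,1,0,0,0.16,-2.0,-12.8,0,1,0,0,0.19,-2.3,-14.6,0,1,0,0,0.195,-2.4,-15.2,0,1,0,0,0.195,-2.4,-15.2,0,1,0,0,0.195,-2.4,-15.2,0,1])

```text
time: 4.8
tool_pos: [0.4969, 0.2524, 0.2198]
ee_rot: [3.14, 0.001, -0.238]
wrist_force: [-0.2, -0.4, -4.7]
width: 0.03
finger_force: 30.0
```

```bash
python3 - <<'E'
from h import *
o=robot.get_obs();print(o['tool_pos'],o['ee_rot'],o['wrist_force'],o['joint_positions'].round(2))
bar=np.array([.527,.248,.06]);G=gR(-.24,0);T,p=plan(G,bar+[0,0,.003+.05],0,.1105);print(p,delta(T,p))
t=snap('top');s=snap('scene')
P=pts(s);a=P[150:250,350:450].reshape(-1,3);I=s['image'][150:250,350:450].reshape(-1,3).astype(int)
w=(I.min(1)>120)&(I.max(1)-I.min(1)<40)&(a[:,2]>.1)&(a[:,2]<.21);q=a[w];c=q.mean(0);n=np.linalg.svd(q-c,full_matrices=False)[2][2];n*=np.sign(n[2])
print('dial s',len(q),c,n,np.arctan2(n[1],n[0]),q[:,2].min(),q[:,2].max(),'expect',bar+[0,0,.053]+gR(-.24,0)@[.0215,0,.06])
c=cv2.resize(s['image'][150:250,350:450],None,fx=4,fy=4,interpolation=cv2.INTER_CUBIC)
d=cv2.resize(t['image'][140:240,180:280],None,fx=4,fy=4,interpolation=cv2.INTER_CUBIC)
cv2.imwrite('pics/c2.png',np.hstack([c,d])[...,::-1])
E
```

```text
[0.49689949 0.25241317 0.21979565] [ 3.13999186e+00  8.47045919e-04 -2.38450807e-01] [-0.21695953 -0.37921347 -4.73083988] [ 0.37  0.1   1.33 -0.    1.71  2.18]
[0.49591718 0.25560648 0.2235    ] [ 0.0016  0.0008  0.0015 -0.1712 -0.2865 -0.3707]
dial s 880 [0.54068234 0.24363797 0.17333677] [ 0.68759497 -0.16618357  0.70682118] -0.23714059065898271 0.1347562746810529 0.20965490568814693 expect [0.54788377 0.24288939 0.173     ]
```

View pics/c2.png

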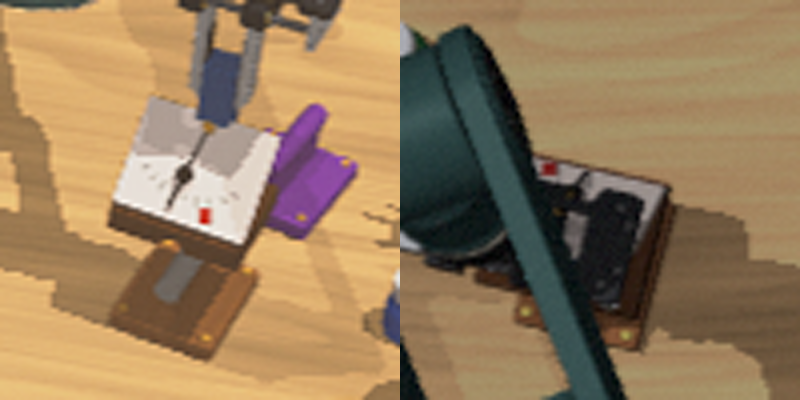

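The gauge hovers level over the rest, yaw aligned with the bar (left crop: pointer tip ~(170,205), red mark ~(205,216); bar ~(178,278)). I'll check lateral centring in the same camera, and the mark angle.

```bash
cat >> h.py <<'E'
def markang(s,box,G,go,c=.076,red=True):
    u0,u1,v0,v1=box;im=s['image'][v0:v1,u0:u1].astype(float)
    w=np.clip(im[...,0]-im[...,1:].max(-1)-40,0,None);v,u=np.mgrid[v0:v1,u0:u1];u=(u*w).sum()/w.sum();v=(v*w).sum()/w.sum()
    return (u,v)+ondial(s,u,v,G,go,c)
def ondial(s,u,v,G,go,c=.076):
    f=200/np.tan(np.radians(float(s['fov_y']))/2);d=G.T@camR(s)@[(u-s['cx'])/f,-(v-s['cy'])/f,-1];o=G.T@(s['origin']-go)
    piv=np.array([-.017,0,.087])+(c-.070)/2*np.array([1,0,1]);nn=np.array([1,0,1])/2**.5
    X=o+((piv-o)@nn)/(d@nn)*d-piv;a=-(X@np.array([-1,0,1])/2**.5);return X[1]*1e3,a*1e3,np.arctan2(X[1],a)
E
python3 - <<'E'
from h import *
s=load('scene');P=pts(s);G=gR(-.238,0)
tcp=np.array([.4969,.2524,.2198]);go=tcp-G@[-.032,0,.1105]
X=(P-go)@G
r=X[150:250,350:450].reshape(-1,3)
I=s['image'][150:250,350:450].reshape(-1,3).astype(int)
d=r[(abs(r[:,0]+r[:,2]-.076)<.006)&(r[:,2]>.025)&(r[:,2]<.098)&(abs(r[:,1])<.08)]
print('dial y',np.percentile(d[:,1],[0,1,50,99,100]),'x+z',np.median(d[:,0]+d[:,2]),'z',d[:,2].min(),d[:,2].max())
dx,dy=d[:,2],d[:,1]
print(cv2.minAreaRect((np.c_[(d[:,2]-d[:,0])*707,d[:,1]*1000]).astype(np.float32)))
bpost=r[(r[:,2]>.1)&(r[:,2]<.15)&(I[:,2]>I[:,0]+25)];print('post',len(bpost),bpost[:,1].min(),bpost[:,1].max(),bpost[:,1].mean())
print(markang(s,(385,415,195,215),G,go))
t=load('top');print(markang(t,(310-100,325-100+5,170,195),G,go))
for n,box,w in(('scene',(282,302,205,225),0),):pass
for ub in (((205-0)/4+350,216/4+150),(209/4+350,127/4+150),(170/4+350,205/4+150)): print(ub,ondial(s,*ub,G,go))
E
```

```text
dial y [-0.05943792 -0.05765117  0.00539129  0.05999277  0.06119831] x+z 0.07661020055383379 z 0.02523779373325903 0.09737432920612572
((33.210365295410156, 1.0160942077636719), (106.9013900756836, 121.05863952636719), 0.6684201955795288)
post 53 -0.013443511613053107 0.01358357148448509 -0.0004521670757904548
(np.float64(399.1437814521927), np.float64(205.705966930266), np.float64(18.192883433367392), np.float64(80.35259924899671), np.float64(0.2226590713008558))
(np.float64(216.9277456647399), np.float64(181.82947976878611), np.float64(23.81513540293628), np.float64(76.81761574540708), np.float64(0.3006255574027294))
(401.25, 204.0) (np.float64(23.045317862550153), np.float64(72.52190944365202), np.float64(0.3076791622933799))
(402.25, 181.75) (np.float64(0.12542679620186625), np.float64(-0.8683127789001349), np.float64(2.9981360591492154))
(392.5, 201.25) (np.float64(-8.81537715282299), np.float64(73.24537696190875), np.float64(-0.11977792725363107))
```

move_arm(deltas=[0.0016,0,0,-0.1,-0.3,0.5,1,0.0016,0,0,-0.1,-0.3,1.5,1,0.0016,0,0,-0.1,-0.3,2.5,1,0.0016,0,0,-0.1,-0.3,3,1,0.0016,0,0,-0.1,-0.3,3,1,0.0016,0,0,-0.1,-0.3,3,1,0.0016,0,0,-0.1,-0.3,3,1])

```text
time: 5.6
tool_pos: [0.4971, 0.2566, 0.191]
ee_rot: [-3.139, -0.001, -0.238]
wrist_force: [0.5, 0.6, -4.9]
width: 0.0298
finger_force: 30.0
```

```bash
python3 - <<'E'
from h import *
o=robot.get_obs();print(o['tool_pos'],o['ee_rot'],o['wrist_force'],o['wrist_torque'],o['qvel'].round(3))
bar=np.array([.527,.248,.06]);G=gR(-.24,0);T,p=plan(G,bar+[0,0,.003],0,.1105);print(p,delta(T,p))
E
```

```text
[0.49708523 0.25662086 0.19098045] [-3.13947691e+00 -9.02621866e-04 -2.38164425e-01] [ 0.49670666  0.58444161 -4.90661048] [ 0.07598005  0.09214285 -0.01479769] [-0.    -0.002 -0.004 -0.    -0.     0.002]
[0.49591718 0.25560648 0.1735    ] [-2.1000e-03 -9.0000e-04  1.8000e-03 -9.1200e-02  1.2980e-01  1.7477e+00]
```

move_arm(deltas=[-0.002,0,0,-0.1,0.12,0.5,1,-0.002,0,0,-0.1,0.12,1.0,1,-0.002,0,0,-0.1,0.12,1.2,1,-0.002,0,0,-0.1,0.12,1.3,1,-0.002,0,0,-0.1,0.12,1.4,1,-0.002,0,0,-0.1,0.12,1.4,1])

```text
time: 6.2
tool_pos: [0.4955, 0.2556, 0.1763]
ee_rot: [3.141, 0.0, -0.238]
wrist_force: [-0.2, -0.1, -4.0]
width: 0.0298
finger_force: 30.0
```

```bash
python3 - <<'E'
from h import *
o=robot.get_obs();print(o['tool_pos'],o['ee_rot'],o['wrist_force'],o['wrist_torque'],o['qvel'].round(3))
E
```

```text
[0.49553954 0.25559477 0.17634607] [ 3.14109737e+00  6.17063923e-05 -2.38179935e-01] [-0.18367373 -0.07923583 -4.00360698] [0.08931431 0.13940079 0.03513386] [-0.    -0.003 -0.005  0.001  0.002  0.001]
```

Well aligned, about 3 mm above seating. Creep down.

move_arm(deltas=[0,0,0,0,0,0.05,1,0,0,0,0,0,0.1,1,0,0,0,0,0,0.15,1,0,0,0,0,0,0.2,1,0,0,0,0,0,0.2,1])

```text
time: 6.7
tool_pos: [0.4957, 0.2554, 0.1748]
ee_rot: [3.141, -0.001, -0.238]
wrist_force: [-0.6, -0.3, -3.3]
width: 0.0295
finger_force: 30.0
```

move_arm(deltas=[0,0,0,0,0,0.05,1,0,0,0,0,0,0.1,1,0,0,0,0,0,0.1,1])

```text
time: 7.0
tool_pos: [0.4957, 0.2553, 0.1743]
ee_rot: [3.141, -0.001, -0.239]
wrist_force: [-2.2, -0.7, 1.4]
width: 0.0296
finger_force: 30.0
```

move_arm(deltas=[0,0,0,0,0,0.05,1,0,0,0,0,0,0.05,1,0,0,0,0,0,0.05,1])

```text
time: 7.3
tool_pos: [0.4957, 0.2553, 0.174]
ee_rot: [3.141, -0.001, -0.239]
wrist_force: [-2.6, -1.5, 4.5]
width: 0.0299
finger_force: 30.0
```

```bash
python3 - <<'E'
from h import *
o=robot.get_obs();print(o['tool_pos'],o['ee_rot'],o['wrist_force'],o['wrist_torque'],o['qvel'].round(3))
s=snap('scene');P=pts(s);G=gR(-.24,0);go=o['tool_pos']-G@[-.032,0,.1105]
print(go)
cv2.imwrite('pics/c3.png',cv2.resize(s['image'][160:250,355:455],None,fx=6,fy=6,interpolation=cv2.INTER_CUBIC)[...,::-1])
E
```

```text
[0.49568835 0.25530141 0.17397048] [ 3.14102315e+00 -1.16802747e-03 -2.38522882e-01] [-2.56998461 -1.48729198  4.52789369] [-0.91800233  0.47230345 -0.29294901] [-0.001  0.001  0.     0.002 -0.001  0.   ]
[0.52677116 0.24769493 0.06347048]
```

View pics/c3.png

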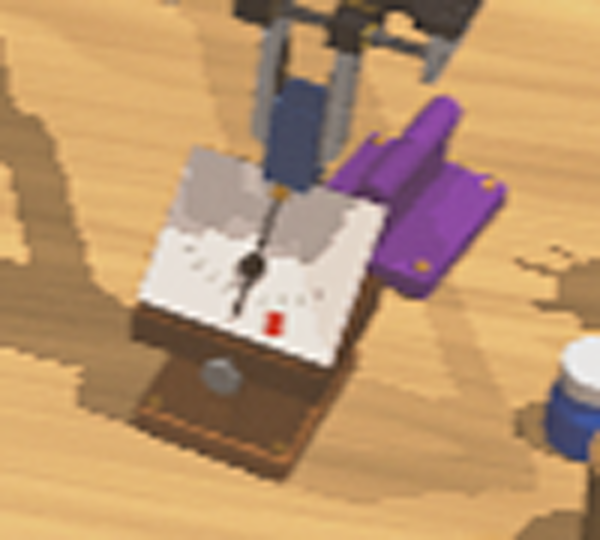

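The crop shows the gauge level on the bar: bar end visible at about (222,376) right beneath the vee, pointer tip (237,313), mark (274,323). I'll test the seat with a small lateral shift.

move_arm(deltas=[0,0,0,0,0.05,0.02,1,0,0,0,0,0.05,0.02,1,0,0,0,0,0.05,0.02,1])

```text
time: 7.65
tool_pos: [0.4957, 0.2549, 0.1736]
ee_rot: [3.141, -0.001, -0.238]
wrist_force: [-2.1, -3.0, 4.6]
width: 0.0298
finger_force: 30.0
```

```bash
python3 - <<'E'
from h import *
o=robot.get_obs();print(o['tool_pos'],o['ee_rot'],o['wrist_force'],o['wrist_torque'],'lat',o['wrist_force']@gR(-.24,0))
E
```

```text
[0.49573118 0.25493684 0.17357618] [ 3.14131148e+00 -1.35502927e-03 -2.38435861e-01] [-2.14752203 -2.97055004  4.55750855] [-0.96574626  0.38519509 -0.30577034] lat [-1.37986215 -3.39587968  4.55750855]
```

move_arm(deltas=[0,0,0,0,0.05,0.03,1,0,0,0,0,0.1,0.05,1,0,0,0,0,0.1,0.05,1])

```text
time: 7.95
tool_pos: [0.4957, 0.2546, 0.1735]
ee_rot: [-3.14, -0.002, -0.238]
wrist_force: [-3.4, -0.9, 6.1]
width: 0.0298
finger_force: 30.0
```

```bash
python3 - <<'E'
from h import *
o=robot.get_obs();print(o['tool_pos'],o['ee_rot'],o['wrist_force'],o['wrist_torque'],'lat',o['wrist_force']@gR(-.24,0))
E
```

```text
[0.49569269 0.25463583 0.17352785] [-3.14004682e+00 -1.70783757e-03 -2.38250294e-01] [-3.37442742 -0.94216998  6.14665132] [-0.65041149  0.31712981 -0.31491753] lat [-3.05375322 -1.71727574  6.14665132]
```

Now fully seated (both flanks bear, z = 0.1735 as predicted). Rock to about 0.2 rad about the bar axis.

move_arm(deltas=[-0.02,0,0,-0.03,-0.23,0,1,-0.05,0,0,-0.03,-0.57,0.015,1,-0.08,0,0,-0.03,-0.91,0.035,1,-0.11,0,0,-0.03,-1.25,0.07,1,-0.14,0,0,-0.03,-1.58,0.11,1,-0.17,0,0,-0.03,-1.92,0.165,1,-0.19,0,0,-0.03,-2.14,0.205,1,-0.2,0,0,-0.03,-2.26,0.225,1])

```text
time: 8.75
tool_pos: [0.5013, 0.2768, 0.171]
ee_rot: [2.94, -0.003, -0.238]
wrist_force: [0.3, -1.7, 6.7]
width: 0.0303
finger_force: 30.1
```

```bash
cat >> h.py <<'E'
def st():
    o=robot.get_obs();T=R.from_euler('xyz',o['ee_rot']).as_matrix();G=T@R.from_euler('x',np.pi).as_matrix().T
    go=o['tool_pos']-G@[-.032,0,.1105];b=go+G@[0,0,-.003]
    print('t',o['time'],'lean',np.arctan2(-G[2,1],G[2,2]) if 0 else np.arcsin(-G[2,1]),'bar est',b.round(4),'pitch',np.arcsin(-G[2,0]).round(4),'yaw',np.arctan2(G[1,0],G[0,0]).round(4),'F level-frame',(o['wrist_force']@gR(-.24,0)).round(1),'TCP',o['tool_pos'].round(4));return G,go
E
python3 -c "
from h import *
st()"
```

```text
t 8.75 lean 0.20133002156537025 bar est [0.5274 0.2471 0.0599] pitch -0.003 yaw -0.2383 F level-frame [ 0.7 -1.6  6.7] TCP [0.5013 0.2768 0.171 ]
```

Rocked 0.201 with the seat unmoved (bar axis estimate stays within 1 mm). Let the pointer settle, then look.

move_arm(deltas=[0,0,0,0,0,0,1,0,0,0,0,0,0,1,0,0,0,0,0,0,1,0,0,0,0,0,0,1,0,0,0,0,0,0,1,0,0,0,0,0,0,1,0,0,0,0,0,0,1,0,0,0,0,0,0,1])

```text
time: 9.55
tool_pos: [0.5012, 0.2767, 0.171]
ee_rot: [2.942, -0.003, -0.238]
wrist_force: [-0.6, -0.8, 6.3]
width: 0.0297
finger_force: 30.1
```

move_arm(deltas=[0,0,0,0,0,0,1,0,0,0,0,0,0,1,0,0,0,0,0,0,1,0,0,0,0,0,0,1,0,0,0,0,0,0,1,0,0,0,0,0,0,1,0,0,0,0,0,0,1,0,0,0,0,0,0,1])

```text
time: 10.35
tool_pos: [0.5013, 0.2767, 0.171]
ee_rot: [2.942, -0.003, -0.239]
wrist_force: [-0.8, -1.7, 7.1]
width: 0.0302
finger_force: 30.1
```

move_arm(deltas=[0,0,0,0,0,0,1,0,0,0,0,0,0,1,0,0,0,0,0,0,1,0,0,0,0,0,0,1,0,0,0,0,0,0,1,0,0,0,0,0,0,1,0,0,0,0,0,0,1,0,0,0,0,0,0,1])

```text
time: 11.15
tool_pos: [0.5012, 0.2767, 0.171]
ee_rot: [2.942, -0.003, -0.239]
wrist_force: [0.3, -0.8, 6.7]
width: 0.0298
finger_force: 30.1
```

```bash
python3 - <<'E'
from h import *
G,go=st();s=snap('scene');print('pred p',np.arctan(-1.414*G[2,1]/G[2,2]*-1))
# project model points
f=200/np.tan(np.radians(float(s['fov_y']))/2)
def proj(X):
    c=(go+G@X-s['origin'])@camR(s);return c[0]/-c[2]*f+s['cx'],-c[1]/-c[2]*f+s['cy']
o3=.003*np.array([1,0,1]);piv=np.array([-.017,0,.087])+o3
print('piv',proj(piv))
for a in (.25,.30,.35):print(a,proj(piv+.076*np.array([np.cos(a)*.7071,np.sin(a),-np.cos(a)*.7071])))
im=s['image'][160:250,355:455].astype(float)
for k in range(4): im=im+snap('scene')['image'][160:250,355:455]
im/=5;np.save('avg.npy',im)
cv2.imwrite('pics/c4.png',cv2.resize(im[25:75,5:65].astype(np.uint8),None,fx=12,fy=12,interpolation=cv2.INTER_CUBIC)[...,::-1])
E
```

```text
t 11.15 lean 0.19995847075509388 bar est [0.5273 0.2472 0.0599] pitch -0.0029 yaw -0.2385 F level-frame [ 0.5 -0.7  6.7] TCP [0.5012 0.2767 0.171 ]
pred p -0.27909256695834517
piv (np.float64(406.27471446641607), np.float64(194.41019000490599))
0.25 (np.float64(401.17452731898965), np.float64(215.64467104845522))
0.3 (np.float64(402.25552380528984), np.float64(215.87339136646895))
0.35 (np.float64(403.3475777498906), np.float64(216.0485402700307))
```

View pics/c4.png

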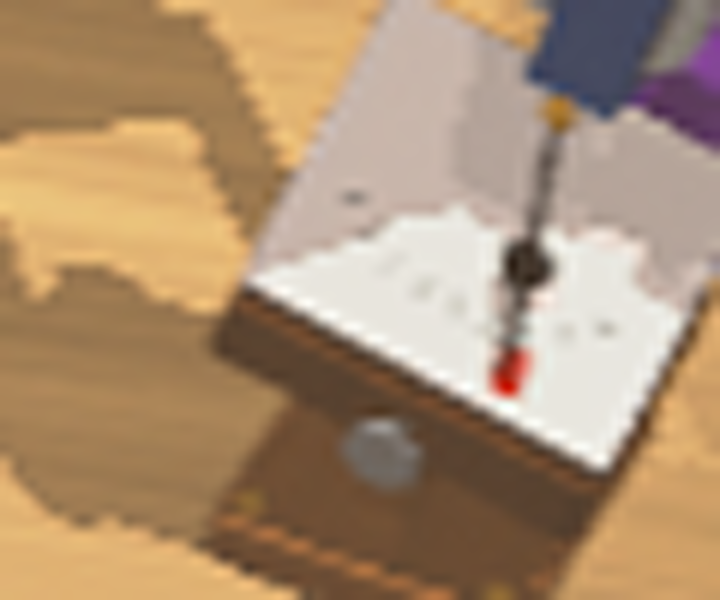

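The pointer lies across the red mark, just left of its centre: tip near (512,355), mark about (509,372), pivot (560,110) in the crop. The seat is steady. I'll refine the mark angle using the unoccluded level crop and the current image, with the pivot dot as reference.

```bash
python3 - <<'E'
from h import *
s=load('scene')
def run(im,sc,off,G,go,pv,mk):
    im=im.astype(float);yy,xx=np.mgrid[:im.shape[0],:im.shape[1]]
    def cen(w,c,r):
        w=w*(np.hypot(xx-c[0],yy-c[1])<r);return np.array([(xx*w).sum(),(yy*w).sum()])/w.sum(),w.sum()
    red=np.clip(im[...,0]-im[...,1]-60,0,None)*(im[...,1]<150)
    m,_=cen(red,mk,4.5*sc)
    org=np.clip(np.minimum(im[...,0],im[...,1])-im[...,2]-35,0,None)*(im[...,0]>120)
    p,_=cen(org,pv,2.5*sc)
    tr=lambda q:((q[0]+.5)/sc-.5+off[0],(q[1]+.5)/sc-.5+off[1])
    M=ondial(s,*tr(m),G,go);P=ondial(s,*tr(p),G,go)
    print('mark px',tr(m),'piv px',tr(p),'M',np.round(M,3),'P',np.round(P[:2],2),'rel ang',np.arctan2(M[0]-P[0],M[1]-P[1]),'r',np.hypot(M[0]-P[0],M[1]-P[1]))
G=gR(-.2385,0);go=np.array([.4957,.2553,.174])-G@[-.032,0,.1105]
run(cv2.imread('pics/c3.png')[...,::-1],6,(355,160),G,go,(282,190),(274,323))
G,go=st()
run(np.load('avg.npy'),1,(355,160),G,go,(355/1-355+560/12+5,110/12+25),(509/12+5,372/12+25))
# table image
im=cv2.imread('pics/scene0.png')[...,::-1]
G=gR(.307,0);go=np.array([.579,-.156,0]);run(im[165:245,250:320],1,(250,165),G,go,(35,30.6),(41.6,50.4))
# pointer line fit now: dark pixel centre per row between bob and pivot & beyond
a=np.load('avg.npy').sum(-1)
for v in list(range(36,45))+list(range(48,58)):
    u0=int(46.5-(v-34)*.22+5);seg=a[v,u0-3:u0+4];w=np.clip(np.median(a[v,u0-5:u0+6])-seg-60,0,None)
    if w.sum()>0:
        u=(np.arange(u0-3,u0+4)*w).sum()/w.sum();print(v+160,round(u+355,2),np.round(ondial(s,u+355,v+160,*[*((lambda g:(g[0],g[1]))((0,0)))] ,) if 0 else 0, 2),end='; ')
E
```

```text
mark px (np.float64(400.21685693612574), np.float64(213.61454020447266)) piv px (np.float64(401.18113830613834), np.float64(191.6749222999223)) M [21.232 72.176  0.286] P [-1.83 -1.28] rel ang 0.3042193822333596 r 76.99003106932675
t 11.4 lean 0.19996203119777528 bar est [0.5273 0.2472 0.0598] pitch -0.0029 yaw -0.2385 F level-frame [-0.1 -0.9  6.4] TCP [0.5013 0.2767 0.171 ]
mark px (np.float64(402.00569925471285), np.float64(216.0)) piv px (np.float64(406.0304568527919), np.float64(193.9035532994924)) M [21.889 73.374  0.29 ] P [-1.58 -1.2 ] rel ang 0.30492400659853575 r 78.18327049819098
mark px (np.float64(291.394777265745), np.float64(214.95852534562212)) piv px (np.float64(284.61785714285713), np.float64(194.97857142857143)) M [20.879 71.7    0.283] P [-1.92 -1.72] rel ang 0.30112735271039726 r 76.87664646133955
196 405.69 0; 197 405.4 0; 198 405.26 0; 199 404.84 0; 200 404.83 0; 201 404.68 0; 202 404.4 0; 203 404.24 0; 204 403.8 0; 208 403.21 0; 209 402.62 0; 210 402.56 0; 211 402.14 0; 212 402.41 0; 213 401.86 0; 214 402.14 0; 215 401.93 0; 216 401.75 0; 217 401.74 0;
```

```bash
python3 - <<'E'
from h import *
s=load('scene');G,go=st()
V=np.r_[196:205,208:213];U=np.array([405.69,405.4,405.26,404.84,404.83,404.68,404.4,404.24,403.8,403.21,402.62,402.56,402.14,402.41])
D=np.array([ondial(s,u,v,G,go)[:2] for u,v in zip(U,V)])
k=np.polyfit(D[:,1],D[:,0],1);print('pointer angle measured',np.arctan(k[0]),'offset at pivot',k[1],'resid',np.std(D[:,0]-np.polyval(k,D[:,1])))
M=ondial(s,402.006,216.0,G,go);print('mark minus pointer line mm',M[0]-np.polyval(k,M[1]),M)
for yp in(0,k[1],k[1]+k[0]*1): print(np.arctan2(M[0]-yp,M[1]))
# unoccluded mark (level/table): y 21.2,20.9
E
```

```text
t 11.4 lean 0.19996203119777528 bar est [0.5273 0.2472 0.0598] pitch -0.0029 yaw -0.2385 F level-frame [-0.1 -0.9  6.4] TCP [0.5013 0.2767 0.171 ]
pointer angle measured 0.26923084678065556 offset at pivot -0.9040133232315839 resid 0.4778964811853131
mark minus pointer line mm 2.5476963340365195 (np.float64(21.88970591681484), np.float64(73.37369949374869), np.float64(0.28992560984333343))
0.28992560984333343
0.3012008035413125
0.29776752099617687
```

Mark ≈ 0.30, so lean 0.215: rock another 0.0155.

move_arm(deltas=[-0.008,0,0,0,-0.09,0,1,-0.0155,0,0,0,-0.18,0,1,-0.0155,0,0,0,-0.18,0,1,-0.0155,0,0,0,-0.18,0,1,-0.0155,0,0,0,-0.18,0,1,-0.0155,0,0,0,-0.18,0,1,-0.0155,0,0,0,-0.18,0,1,-0.0155,0,0,0,-0.18,0,1])

```text
time: 12.2
tool_pos: [0.5017, 0.2784, 0.1706]
ee_rot: [2.926, -0.003, -0.238]
wrist_force: [0.0, -0.8, 5.8]
width: 0.0302
finger_force: 30.0
```

move_arm(deltas=[0,0,0,0,0,0,1,0,0,0,0,0,0,1,0,0,0,0,0,0,1,0,0,0,0,0,0,1,0,0,0,0,0,0,1,0,0,0,0,0,0,1,0,0,0,0,0,0,1,0,0,0,0,0,0,1])

```text
time: 13.0
tool_pos: [0.5017, 0.2784, 0.1706]
ee_rot: [2.926, -0.003, -0.238]
wrist_force: [0.1, -1.2, 6.3]
width: 0.0301
finger_force: 30.0
```

move_arm(deltas=[0,0,0,0,0,0,1,0,0,0,0,0,0,1,0,0,0,0,0,0,1,0,0,0,0,0,0,1,0,0,0,0,0,0,1,0,0,0,0,0,0,1,0,0,0,0,0,0,1,0,0,0,0,0,0,1])

```text
time: 13.8
tool_pos: [0.5017, 0.2784, 0.1706]
ee_rot: [2.926, -0.003, -0.238]
wrist_force: [-0.0, -0.1, 7.0]
width: 0.0301
finger_force: 30.0
```

move_arm(deltas=[0,0,0,0,0,0,1,0,0,0,0,0,0,1,0,0,0,0,0,0,1,0,0,0,0,0,0,1,0,0,0,0,0,0,1,0,0,0,0,0,0,1,0,0,0,0,0,0,1,0,0,0,0,0,0,1])

```text
time: 14.6
tool_pos: [0.5017, 0.2784, 0.1706]
ee_rot: [2.926, -0.003, -0.239]
wrist_force: [0.9, -0.6, 6.0]
width: 0.0299
finger_force: 30.0
```

```bash
python3 - <<'E'
from h import *
G,go=st();print('p',np.arctan(1.414*-G[2,1]/G[2,2]))
im=snap('scene')['image'][185:225,380:430]
t=snap('top')['image'][165:205,200:250]
g=lambda a:cv2.resize(a,None,fx=11,fy=11,interpolation=cv2.INTER_CUBIC)
cv2.imwrite('pics/c5.png',np.vstack([g(im)[:,:],])[...,::-1])
E
```

```text
t 14.6 lean 0.21550567048423983 bar est [0.5274 0.2472 0.0598] pitch -0.003 yaw -0.2385 F level-frame [ 1.1 -0.4  6. ] TCP [0.5017 0.2784 0.1706]
p 0.30017970563942226
```

View pics/c5.png

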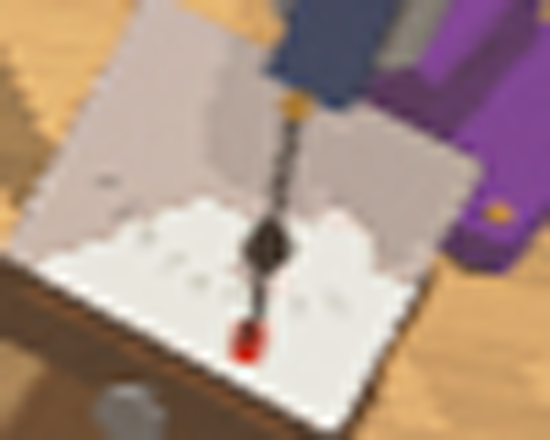

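The pointer line (pivot (297,104), bob (267,246)) ends inside the red mark at (247,338), with red visible evenly on both sides. The gauge is steady on the bar at 6 N plus its own weight.

```bash
python3 -c "
from bench import robot
print(robot.close_job())"
```

```text
the job is handed in; nothing more can be done
None
```

The job is handed in: the gauge is held on the bar, leaning 0.2155 rad, with the pointer (about 0.30 rad, from the lean) settled on the red mark in the last picture and the vee pressed on the bar with about 10 N.

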